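# Set the stop screw so the setting block just drags

### The job

Take the square-socket driver from its stand, set it on the square head of the fixture's stop screw and turn clockwise until the spring foot nips the setting block below, so that the block just drags: it still slides, with a clear but moderate resistance. Let go of the driver, leaving it standing on the screw, and by the block's grab lug draw the block slowly about a centimetre towards the open end of its channel to feel that drag; leave the block there, lightly nipped under the foot and still in its channel. Turn the screw only with the driver, never screw the foot down hard, and leave the other tools alone.

Things in the scene. Friction and masses are not known exactly. Their poses are not given: they have to be found in the camera images.
- fixture: Fixed setting fixture: base plate 168 x 74 x 10 mm (x -86 to 82 mm), two rails 12 mm high (x -81 to 50) forming a channel 40 mm wide, open in front; grey column (x 58 to 78, 56 mm wide, 92 mm high) with an arm (z 72 to 92) forward to x = -18. Origin on the table under the stop screw's axis; x points from the open front to the column, z up. The block is drawn along -x.
- stop_screw (a joint): Turn of the stop screw in rad: 0 at the start, grows clockwise seen from above, at most 3.2; it can be turned back. It lowers the screw and its foot by 24 mm per full turn (3.82 mm per rad); friction of about 0.08 N m holds it where it is left.
- screw_head (a point): Foot of the screw's square head, on the axis, on top of a 26 mm collar where the driver's socket comes to rest; 108 mm above the table at the start, sinking with the screw. Above it the head is 14 mm square and 10 mm high, then a cone 8 mm high narrowing from 15 to 6 mm as a lead-in. x and y axes are square to the flats and turn with the screw.
- stop_spindle: The screw's shaft with all it carries (head, foot); sinks with the screw, does not turn. Origin on the axis, 62 mm up at the start. Below it a 20 mm spring foot hangs 1 to 6 mm above the block at the start, differently each time and not measured. From touching on it presses 4 N per mm of lowering (15.3 N per rad of turn); after 8 mm it is solid. Well set: 6 to 7 N; over 20 N is too hard.
- setting_block: Loose aluminium block, 0.28 to 0.44 kg, 158 x 36 x 30 mm, in the channel. Origin on its underside (10 mm up), within 6 mm of the screw axis at the start; body x -109 to 49 mm, axes as the fixture's. Grab lug in front: 24 x 36 mm, centre x = -97.5, z 30 to 52 mm; grip across y. Drawing takes 2 N untouched plus 1.2 N per N of press (friction 0.6 everywhere, +-15 %): 10 N when well set.
- driver: Driver, 115 mm long, 0.18 kg, upright in its stand. Origin at the centre of the socket's lower face, z up to the handle. Socket 25.6 mm square, 29 mm high; hole 15.6 mm square, 21 mm deep; wooden handle 28 mm square, z 55 to 115 mm; all flats square to x and y. Fully on the screw its origin is at screw_head. Fits in any quarter turn with 0.1 rad of play either way, and stands there when let go.
- driver_grip (a point): Middle of the driver's handle, 85 mm above its lower face.
- driver_stand: Fixed wooden block 64 x 64 x 40 mm with a 27.5 mm square hole 25 mm deep in which the driver stands. Origin on the table under its centre.
- spacer: Bystander: steel ring 60 mm across, 20 mm high, on the table. Leave it alone.
- wedge: Bystander: wooden wedge 28 x 110 x 18 mm on the table. Leave it alone.
- cutter: Bystander: bare steel two-wing cutter, 75 mm across, 26 mm high. Leave it alone.

How it is judged:
On the way, in this order (a step that is already met when the one before it is completed fails the run):
1. the driver sits on the screw's head (distance between driver and screw_head below 0.006 m and angle between driver's own z axis and vertical below 0.15 rad), for 0.1 s.
2. the screw has been turned so that the foot presses the block with 3.5 to 11 N, and the driver has been let go, standing on the screw, the block not yet held (contact force between stop_spindle and setting_block between 3.5 and 11 N and contact force between the fingers and driver below 0.2 N and distance between driver and screw_head below 0.008 m and contact force between the fingers and setting_block below 0.2 N), for 0.2 s.
3. the block, held in the fingers, is drawn (faster than 2 mm/s for 0.2 s) while the foot bears on it with 3.5 to 14 N, friction included (contact force between stop_spindle and setting_block between 3.5 and 14 N and contact force between the fingers and setting_block above 0.5 N and linear speed of setting_block above 0.002 m/s), for 0.2 s.
At the end, for the whole second after the job is handed in: The foot presses the block with 3.5 to 11 N (about 6.5 is right); the block, moved 4 mm or more, rests flat in its channel under the foot, origin 3 mm behind to 38 mm before the screw axis; the driver stands on the screw head (within 8 mm, 0.15 rad); all released and at rest (contact force between stop_spindle and setting_block between 3.5 and 11 N and x of setting_block in the frame of fixture between -0.038 and 0.003 m and distance of setting_block from where it was at the start of the episode above 0.004 m and z of setting_block in the frame of fixture between 0.007 and 0.013 m and angle between the x axis of setting_block and the x axis of fixture, either way round below 0.08 rad and distance between driver and screw_head below 0.008 m and angle between driver's own z axis and vertical below 0.15 rad and linear speed of setting_block below 0.005 m/s and linear speed of driver below 0.01 m/s); the robot touches nothing.
It fails at once if the foot is screwed down hard on the block (over 20 N) (contact force between stop_spindle and setting_block above 20 N).
It fails at once if the fingers turn or push the screw themselves (contact force between the fingers and stop_spindle above 1 N).
It fails at once if a bystander (spacer, wedge or cutter) is shifted by more than 15 mm (distance of any of spacer, wedge, cutter from where it was at the start of the episode above 0.015 m).
It also fails if it takes over 72 s, if anything falls off the work surface, if the arm or the gripper's body presses on something with over 40 N, if the wrist force passes 120 N, or if a joint passes its speed limit or range.

### The arm

A 6-joint arm with a two-finger parallel gripper is mounted at the origin on a cart in front of the work surface, level with it; the furniture and walls round the work are solid. World frame = base frame: x ahead of the robot, y to its left, z up, the work surface at z = 0. Lengths are in m, angles in rad, forces in N, time in s.
With the tool pointing down it reaches from about 0.3 to 0.775 m from the base axis. Payload 14.6 kg.
Tool frame: the origin (TCP) lies at the very end of the fingers, on their centre line; the grasp point (between the pads) lies 19 mm behind it (ctrl.grasp_offset is the distance from the TCP to the grasp point, in m); z points along the fingers, y is the line along which they close (so a half turn about z gives the same grasp; the last joint's range is limited). The gripper opens to 94 mm and grips with 3 to 60 N. Pads are 16 mm wide; open, the fingers measure 119 mm over their backs; the gripper's body (75 mm by 177 mm) begins 78 mm behind the grasp point.
Start: joints at [-1.299, 0.3, 1.521, -0, 1.321, -0.067], TCP at [0.183, -0.519, 0.177] pointing down, gripper open.
Joint ranges: [-3.03, 3.03], [-0.79, 2.21], [0.23, 2.52], [-1.04, 4.18], [0, 3.07], [-2.55, 2.55]. Speed limits (rad/s): [2.22, 2.22, 2.57, 3.14, 3.14, 3.14].

### API

Orientations are given as [roll, pitch, yaw] about the fixed x, y, z axes, in that order (R = Rz(yaw) Ry(pitch) Rx(roll)).
In Python, from station import ctrl gives the robot as it stands.
- The arm moves only by the tool step_arm, never from a script. Its argument "plan" is a list that holds one entry, the list of rows, each a list of 6 numbers: the shift along the tool's x, y, z in units of 30 mm (1.0 is 30 mm), then the turn, a rotation vector about the tool's x, y, z in units of 6 degrees (1.0 is 6 degrees). In form: [[[dx, dy, dz, wx, wy, wz], ...]]. A call has 1 to 8 rows; each row is the pose to reach, as a shift and turn from the pose commanded when the call began, along the tool's axes at that moment; what a row does not reach only later rows make up. A row lasts 1/12 s, in which the tool goes at most 41.7 mm and 7.16 degrees, less where a joint would pass 70% of its speed; a pose out of reach is approached as far as the arm can. A call with a gripper value outside its range is refused whole. "grip" is the opening, from 0 (shut) to 1 (fully open), set as the call begins (left out, the last holds). The fingers move at their own pace and stop on an object; "squeeze" is the grip in N (left out, the last holds). Time passes only in rows, so rows that repeat a pose let the fingers close. It gives the time, the measured TCP pose, the force, the opening and the grip force at its end, in the units of the state.
- ctrl.get_obs(): the state, without advancing time (a new reading comes with each control period).
- ctrl.camera(name): name is "scene" or "side" or "wrist"; returns the picture (400x640x3 uint8, red, green, blue); there is no depth.
- ctrl.camera_model(name): a dict with "intrinsics" (3x3 intrinsics, pixels), "R" (3x3) and "t" (3): a world point X has camera coordinates R X + t; the wrist camera has in their place "tool_from_camera" (4x4, takes a point from camera to tool coordinates, whose origin is the TCP and whose axes are the flange's). Camera axes: x right, y down, z forward; pixel columns grow to the right and rows downward; lengths in m; the calibration is good to about 2 mm. A picture is of the moment at which its call begins: read the wrist's pose just before it. camera_model takes no time and is no camera call.
- ctrl.hand_in(): hands the job in; it is judged then, once.
Trained networks look in the newest picture that a camera, given by its name, has taken for a name from the list of things; names that differ only in an ending like _2 or _b are one class to them, and where a whole thing is asked for, a point or a joint stands for the part that bears it (a point fixed in the world has none). Each returns a list of dicts, best first, with "confidence" (0 to 1); they miss things now and then, are a little off and sometimes report something else, mostly with a low value. They report only what shows in the picture. A call takes as long as a camera call.
- ctrl.masks_of(query, camera): "pixels" (400x640 bool, what is visible of it) and "at" ([column, row] in pixels, amid what is visible of it).
- ctrl.place_of(query, camera): "at" ([column, row] in pixels: a listed point, or the origin of a listed thing).
The state is a dict: "time_s": time; "qpos": joint angles; "joint_vel": joint speeds; "tau": joint torques, N m; "ee_pos": TCP position; "eef_rot": TCP orientation; "force": force on the tool from outside, world axes, zero at the start; "moment": the same for the moment, N m; "grip_width": finger opening in m; "grip_force": force on a finger pad.
Only numpy, scipy, OpenCV 4.12 (cv2) and the standard library are available. Lean on these libraries where they do the work, as an engineer would, in place of code of your own. Each camera call takes 0.05 s, during which the arm holds its last target. There are 200 camera calls.

## Working session

There is one attempt and no reset: what is moved stays moved. The work goes in short steps, Python scripts to look and compute and a tool call to move; the robot and the scene stay as the last step left them, time stands still between calls to the robot, and variables do not carry over. Pictures are saved under pics/ and viewed, at most 10 in all, crops included, and the job is handed in when it is done.

Besides the shell and the picture viewer there is one more tool, called by a JSON object that holds its "api" and its "payload", one argument or row to a line. step_arm: Moves the arm, as the interface text tells. Its arguments: {"type":"object","properties":{"plan":{"type":"array","items":{"type":"array","items":{"type":"array","items":{"type":"number"}}}},"grip":{"type":"number"},"squeeze":{"type":"number"}},"required":["plan"]}

```bash
ls; mkdir -p pics; cat > h.py <<'E'
import numpy as np, cv2
from scipy.spatial.transform import Rotation as Ro
from station import ctrl
def P(cam, obs=None):
    m=ctrl.camera_model(cam); K=np.array(m["intrinsics"])
    if "R" in m: R=np.array(m["R"]);t=np.array(m["t"]).ravel()
    else:
        o=obs or ctrl.get_obs(); T=np.eye(4); T[:3,:3]=Ro.from_euler('xyz',o["eef_rot"]).as_matrix(); T[:3,3]=o["ee_pos"]
        W=np.linalg.inv(T@np.array(m["tool_from_camera"])); R=W[:3,:3]; t=W[:3,3]
    return K@np.c_[R,t]
def tri(Ps,uv):
    A=[]
    for p,(u,v) in zip(Ps,uv): A+= [u*p[2]-p[0], v*p[2]-p[1]]
    X=np.linalg.svd(np.array(A))[2][-1]; return X[:3]/X[3]
def proj(p,X):
    a=p@np.r_[X,1]; return a[:2]/a[2]
def onz(p,uv,z):
    u,v=uv; A=np.array([u*p[2]-p[0], v*p[2]-p[1]]); return np.linalg.solve(A[:,:2],-(A[:,2]*z+A[:,3]))
def save(name,img): cv2.imwrite("pics/"+name,img[:,:,::-1])
E
python3 - <<'E'
from h import *
o=ctrl.get_obs(); print(o)
for c in ["scene","side","wrist"]:
    save(c+"0.png",ctrl.camera(c))
    for q in ["driver","driver_grip","screw_head","setting_block","driver_stand","fixture","spacer","wedge","cutter"]:
        r=ctrl.place_of(q,c); print(c,q,[(np.round(x["at"],1).tolist(),round(x["confidence"],2)) for x in r[:2]])
Ps,Pd=P("scene"),P("side")
E
```

```text
pics
{'time_s': 0.0, 'qpos': array([-1.29858926e+00,  3.00478317e-01,  1.52157373e+00,  2.01209212e-05,
        1.32065180e+00, -6.65886724e-02]), 'joint_vel': array([-0.00114107,  0.00073246, -0.00117802, -0.00015063,  0.00027005,
       -0.00090552]), 'tau': array([-5.07048389e-04, -5.31803906e+01, -3.52735770e+01,  7.08722044e-02,
        2.44771270e-02, -2.37865919e-05]), 'ee_pos': array([ 0.18272695, -0.5184638 ,  0.17638548]), 'eef_rot': array([-3.14048522e+00, -9.33842377e-05,  3.38790692e-01]), 'force': array([-0.23903535,  0.43674069, -0.41427623]), 'moment': array([-0.01539474,  0.0049863 , -0.02610122]), 'grip_force': 0.0, 'grip_width': 0.09422430150024214}
scene driver [([343.4, 164.9], 0.83)]
scene driver_grip [([342.8, 146.3], 0.7)]
scene screw_head [([268.7, 243.5], 0.52)]
scene setting_block [([274.6, 266.0], 0.6), ([265.2, 242.9], 0.47)]
scene driver_stand [([341.2, 171.7], 0.64), ([390.3, 149.9], 0.64)]
scene fixture [([270.5, 268.4], 0.66)]
scene spacer [([305.3, 211.6], 0.58), ([344.0, 171.6], 0.24)]
scene wedge [([238.2, 316.9], 0.72), ([344.6, 145.4], 0.6)]
scene cutter [([388.9, 149.1], 0.85)]
side driver [([330.8, 192.8], 0.59)]
side driver_grip [([330.8, 164.5], 0.62)]
side screw_head [([257.4, 235.6], 0.65)]
side setting_block [([259.1, 278.8], 0.9)]
side driver_stand [([329.1, 196.3], 0.59)]
side fixture [([259.1, 256.7], 0.75), ([261.1, 280.3], 0.58)]
side spacer [([296.3, 227.8], 0.85)]
side wedge [([223.8, 342.2], 0.76)]
side cutter [([374.5, 179.4], 0.7)]
wrist driver []
wrist driver_grip []
wrist screw_head []
wrist setting_block []
wrist driver_stand []
wrist fixture []
wrist spacer []
wrist wedge []
wrist cutter []
```

```bash
python3 - <<'E'
from h import *
Ps,Pd=P("scene"),P("side")
D={"driver":((343.4,164.9),(330.8,192.8)),"grip":((342.8,146.3),(330.8,164.5)),"head":((268.7,243.5),(257.4,235.6)),"block":((274.6,266),(259.1,278.8)),"stand":((341.2,171.7),(329.1,196.3)),"fix":((270.5,268.4),(260,280.3)),"spacer":((305.3,211.6),(296.3,227.8)),"wedge":((238.2,316.9),(223.8,342.2)),"cutter":((388.9,149.1),(374.5,179.4))}
for k,v in D.items():
    X=tri([Ps,Pd],v); print(k,X.round(4),[ (proj(p,X)-u).round(1) for p,u in zip((Ps,Pd),v)])
for c in("scene","side"):
    m=ctrl.camera_model(c); print(c,(-np.array(m["R"]).T@np.array(m["t"]).ravel()).round(3), m["intrinsics"][0])
a=cv2.imread("pics/scene0.png")[90:370,150:470];b=cv2.imread("pics/side0.png")[110:390,140:460]
cv2.imwrite("pics/both0.png",np.vstack([cv2.resize(x,None,fx=1.07,fy=1.07) for x in(a,b)]) if 0 else np.hstack([cv2.resize(x,(400,350)) for x in (a,b)]))
print(ctrl.camera_model("wrist"))
E
```

```text
driver [ 0.6355 -0.3045 -0.0065] [array([0.9, 0.3]), array([-1.3, -0.4])]
grip [ 0.6234 -0.2753  0.0944] [array([0.5, 0.2]), array([-0.8, -0.2])]
head [0.5795 0.1117 0.1268] [array([-0., -0.]), array([0., 0.])]
block [0.5913 0.0951 0.01  ] [array([-0.9, -0.2]), array([1.6, 0.3])]
stand [ 0.6221 -0.2682  0.0037] [array([0.6, 0.2]), array([-0.9, -0.3])]
fix [0.5853 0.1104 0.0224] [array([0.9, 0.2]), array([-1.5, -0.3])]
spacer [ 0.6184 -0.0834  0.0144] [array([0.9, 0.3]), array([-1.4, -0.4])]
wedge [ 0.5801  0.2363 -0.0098] [array([2.6, 0.5]), array([-5., -1.])]
cutter [ 5.524e-01 -4.284e-01  1.000e-04] [array([0.7, 0.3]), array([-1.1, -0.4])]
scene [0.133 0.567 0.969] [479.01891264   0.         324.19492024]
side [0.231 0.577 0.536] [400.22574163   0.         322.95167215]
{'intrinsics': array([[309.09132032,   0.        , 318.47347503],
       [  0.        , 309.09132032, 198.64472396],
       [  0.        ,   0.        ,   1.        ]]), 'tool_from_camera': array([[-1.36664152e-03, -9.60336490e-01, -2.78840381e-01,
         8.00087364e-02],
       [ 9.99998972e-01, -1.19167469e-03, -7.96984374e-04,
         5.68576031e-04],
       [ 4.33086151e-04, -2.78841184e-01,  9.60337132e-01,
        -2.07992149e-01],
       [ 0.00000000e+00,  0.00000000e+00,  0.00000000e+00,
         1.00000000e+00]])}
```

View pics/both0.png

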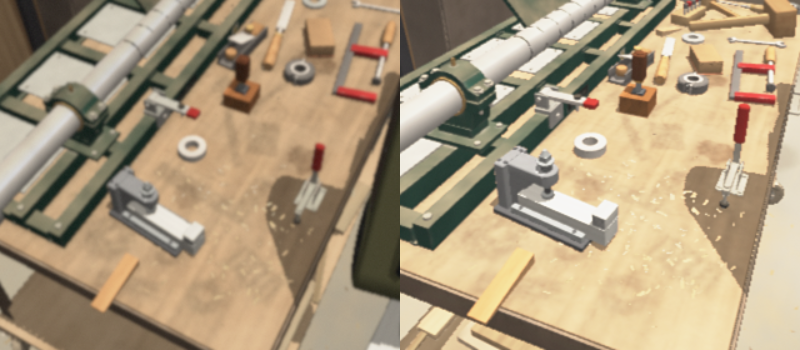

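View pics/scene0.png

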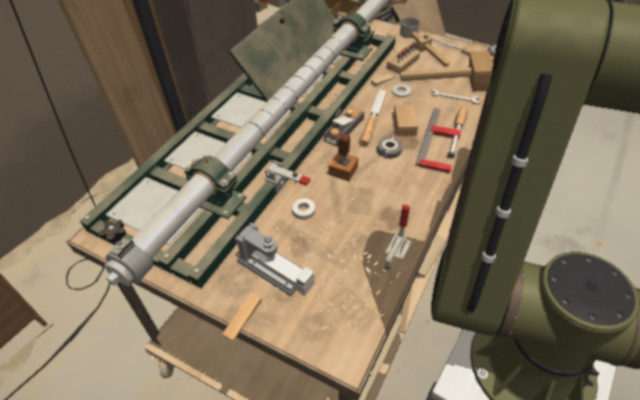

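```bash
cat >> h.py <<'E'
def go(pos,yaw=None,rpy=None):
    o=ctrl.get_obs(); R=Ro.from_euler('xyz',o["eef_rot"]); 
    T=Ro.from_euler('xyz',rpy if rpy is not None else [np.pi,0,yaw if yaw is not None else o["eef_rot"][2]])
    d=R.inv().apply(np.array(pos)-o["ee_pos"])/.03; w=np.degrees((R.inv()*T).as_rotvec())/6
    print("row",np.r_[d,w].round(3).tolist(),"at",np.round(o["ee_pos"],4),np.round(o["eef_rot"],4),"t",round(o["time_s"],2))
E
python3 -c "
from h import *
go([.61,-.265,.26])"
```

```text
row [16.242, -3.244, -2.768, -0.0, -0.0, 0.0] at [ 0.1828 -0.5187  0.1769] [-3.1416 -0.      0.3388] t 1.5
```

{"api": "step_arm", "payload": {
  "plan": [
    [[2, -0.4, -1.5, 0, 0, 0], [4, -0.8, -2.8, 0, 0, 0], [16.24, -3.24, -2.8, 0, 0, 0], [16.24, -3.24, -2.8, 0, 0, 0], [16.24, -3.24, -2.8, 0, 0, 0], [16.24, -3.24, -2.8, 0, 0, 0], [16.24, -3.24, -2.8, 0, 0, 0], [16.24, -3.24, -2.8, 0, 0, 0]]
  ]
}}

```text
time_s: 2.17
ee_pos: [0.4572, -0.3553, 0.2461]
eef_rot: [3.141, -0.0, 0.339]
force: [0.1, -0.6, -0.7]
grip_width: 0.0942
grip_force: 0.0
```

```bash
python3 -c "
from h import *
go([.61,-.265,.26])"
```

```text
row [5.804, -1.146, -0.462, 0.002, -0.001, -0.0] at [ 0.4572 -0.3553  0.2461] [ 3.1413e+00 -1.0000e-04  3.3880e-01] t 2.17
```

{"api": "step_arm", "payload": {
  "plan": [
    [[5, -1, -0.4, 0, 0, 0], [5, -1, -0.4, 0, 0, 0], [5, -1, -0.4, 0, 0, 0], [5, -1, -0.4, 0, 0, 0], [5, -1, -0.4, 0, 0, 0], [5, -1, -0.4, 0, 0, 0]]
  ]
}}

```text
time_s: 2.67
ee_pos: [0.5879, -0.2776, 0.2571]
eef_rot: [-3.141, 0.001, 0.341]
force: [-0.7, -0.1, -0.0]
grip_width: 0.0938
grip_force: 0.0
```

```bash
python3 - <<'E'
from h import *
go([.61,-.265,.26])
o=ctrl.get_obs(); im=ctrl.camera("wrist"); save("w1.png",im)
p=P("wrist",o)
for q in ["driver","driver_grip","driver_stand"]:
    r=ctrl.place_of(q,"wrist"); print(q,[(np.round(x["at"],1).tolist(),round(x["confidence"],2)) for x in r[:2]])
    if q!="driver_grip":
        m=ctrl.masks_of(q,"wrist")[0]["pixels"].astype(np.uint8); print(cv2.minAreaRect(cv2.findNonZero(m)), m.sum())
print("pred stand", proj(p,[.622,-.270,0.04]), proj(p,[.622,-.270,0.13]))
E
```

```text
row [0.833, -0.15, -0.098, -0.006, 0.006, -0.0] at [ 0.5879 -0.2776  0.2571] [-3.141e+00  6.000e-04  3.410e-01] t 2.67
driver [([327.6, 144.0], 0.58)]
((329.41180419921875, 151.8529510498047), (26.92145538330078, 31.044557571411133), 14.03624439239502) 766
driver_grip [([329.0, 153.8], 0.56)]
driver_stand [([324.3, 142.0], 0.83), ([31.9, 64.0], 0.23)]
((326.93817138671875, 145.1011199951172), (46.84572982788086, 48.194889068603516), 12.994616508483887) 1411
pred stand [321.43062267 143.49476549] [322.10888033 152.49016861]
```

View pics/w1.png

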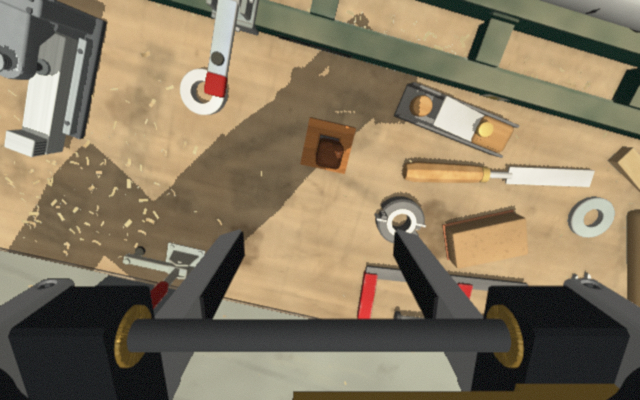

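```bash
python3 - <<'E'
from h import *
o=ctrl.get_obs(); p=P("wrist",o); im=ctrl.camera("wrist")
Ps,Pd=P("scene"),P("side")
r={}
for q in ["driver_grip","driver_stand","screw_head","setting_block"]:
    x=ctrl.place_of(q,"wrist"); r[q]=x[0]["at"] if x else None; print(q,r[q])
print("grip tri w+scene",tri([p,Ps],[r["driver_grip"],(342.8,146.3)]),"w+side",tri([p,Pd],[r["driver_grip"],(330.8,164.5)]), tri([p,Ps,Pd],[r["driver_grip"],(342.8,146.3),(330.8,164.5)]))
print("grip z.1",onz(p,r["driver_grip"],.1),onz(Ps,(342.8,146.3),.1),onz(Pd,(330.8,164.5),.1))
print("stand",onz(p,r["driver_stand"],.0),onz(Ps,(341.2,171.7),0),onz(Pd,(329.1,196.3),0))
g=cv2.resize(im[100:190,270:390],None,fx=6,fy=6,interpolation=cv2.INTER_CUBIC); save("w1c.png",g)
go([.623,-.274,.22],yaw=.114)
E
```

```text
driver_grip [322.5, 150.6]
driver_stand [323.9, 139.5]
screw_head None
setting_block [59.3, 71.4]
grip tri w+scene [ 0.62139234 -0.27159718  0.09903013] w+side [ 0.6194739  -0.27312331  0.09562141] [ 0.62117847 -0.27250034  0.09691084]
grip z.1 [ 0.61908367 -0.27337196] [ 0.62177477 -0.269759  ] [ 0.61607622 -0.26423089]
stand [ 0.6235398  -0.27531676] [ 0.62575608 -0.27127097] [ 0.62222686 -0.27398376]
row [1.185, 0.247, 1.264, 0.001, -0.001, 2.144] at [ 0.587  -0.2788  0.2579] [ 3.1414e+00 -1.0000e-04  3.3850e-01] t 3.22
```

View pics/w1c.png

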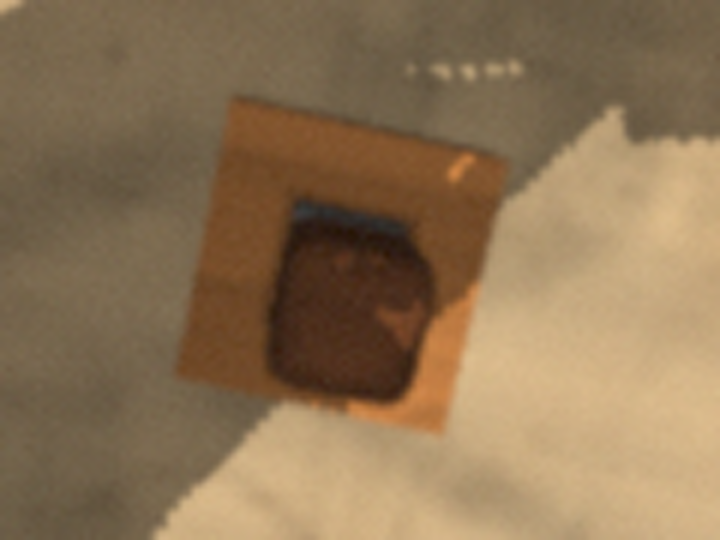

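```bash
python3 - <<'E'
from h import *
p=P("wrist")
c=[(308.8,116.2),(354.7,126.2),(343.8,172.2),(299.7,162.8)]
W=np.array([onz(p,x,.04) for x in c]); print(W.round(4),W.mean(0),[np.linalg.norm(W[i]-W[i-1]) for i in range(4)])
e=W[1]-W[0]; f=W[2]-W[1]; print(np.degrees(np.arctan2(e[1],e[0])),np.degrees(np.arctan2(f[1],f[0])))
print("top",onz(p,(328.7,152.5),.13))
E
```

```text
[[ 0.6496 -0.2436]
 [ 0.6577 -0.3059]
 [ 0.594  -0.3142]
 [ 0.5862 -0.2518]] [ 0.62185867 -0.27887835] [np.float64(0.06389167005228431), np.float64(0.06290489059386324), np.float64(0.0641637504872724), np.float64(0.0629309182219208)]
-82.59583121898658 -172.56481543817614
top [ 0.6234322  -0.27813722]
```

```bash
python3 -c "
from h import *
go([.622,-.2785,.18],yaw=.129)"
```

```text
row [1.104, 0.378, 2.598, 0.001, -0.001, 2.0] at [ 0.587  -0.2788  0.2579] [ 3.1414e+00 -1.0000e-04  3.3850e-01] t 3.22
```

{"api": "step_arm", "payload": {
  "plan": [
    [[1.1, 0.38, 1.3, 0, 0, 1], [1.1, 0.38, 2.6, 0, 0, 2], [1.1, 0.38, 2.6, 0, 0, 2], [1.1, 0.38, 2.6, 0, 0, 2], [1.1, 0.38, 2.6, 0, 0, 2]]
  ]
}}

```text
time_s: 3.63
ee_pos: [0.6221, -0.2787, 0.1817]
eef_rot: [3.141, -0.001, 0.133]
force: [0.0, -0.7, 0.5]
grip_width: 0.0937
grip_force: 0.0
```

```bash
python3 - <<'E'
from h import *
o=ctrl.get_obs(); p=P("wrist",o); im=ctrl.camera("wrist")
print([r["at"] for r in ctrl.place_of("driver_grip","wrist")[:2]])
m=ctrl.masks_of("driver","wrist")[0]["pixels"].astype(np.uint8); print(cv2.minAreaRect(cv2.findNonZero(m)))
a,b=proj(p,[.622,-.2785,.13]),proj(p,[.622,-.2785,.04]); print(a,b)
save("w2.png",cv2.resize(im[60:200,220:420],None,fx=4,fy=4,interpolation=cv2.INTER_CUBIC))
go([.622,-.2785,.081],yaw=.129)
E
```

```text
[[314.7, 199.0]]
((317.5, 193.5), (47.0, 31.0), 90.0)
[317.53139702 203.9110506 ] [317.71206828 181.05288035]
row [-0.023, -0.023, 3.393, 0.021, -0.03, 0.017] at [ 0.6224 -0.2789  0.1828] [ 3.1394 -0.0032  0.1308] t 3.78
```

View pics/w2.png

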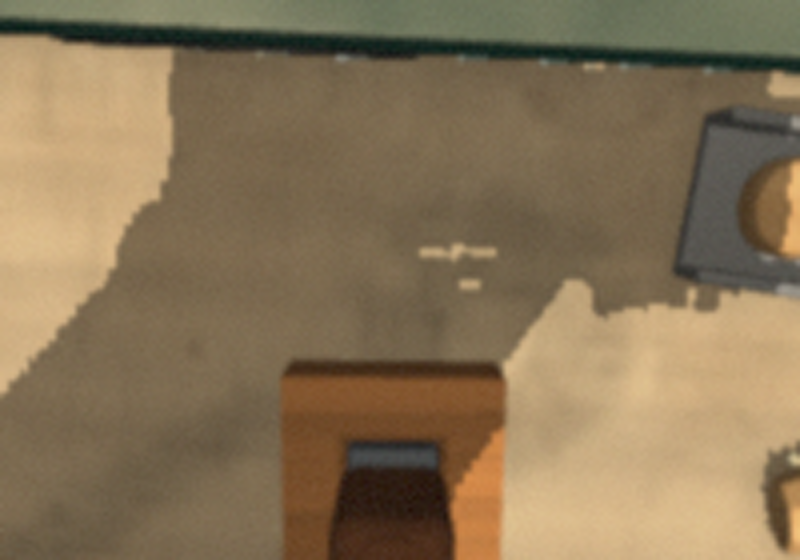

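{"api": "step_arm", "payload": {
  "plan": [
    [[0, 0, 1.3, 0, 0, 0], [0, 0, 2.5, 0, 0, 0], [0, 0, 3.38, 0, 0, 0], [0, 0, 3.38, 0, 0, 0], [0, 0, 3.38, 0, 0, 0], [0, 0, 3.38, 0, 0, 0]]
  ]
}}

```text
time_s: 4.28
ee_pos: [0.6232, -0.2791, 0.0817]
eef_rot: [3.139, -0.003, 0.13]
force: [0.6, -0.5, 0.3]
grip_width: 0.0941
grip_force: 0.0
```

{"api": "step_arm", "payload": {
  "plan": [
    [[0, 0, 0, 0, 0, 0], [0, 0, 0, 0, 0, 0], [0, 0, 0, 0, 0, 0], [0, 0, 0, 0, 0, 0], [0, 0, 0, 0, 0, 0], [0, 0, 0, 0, 0, 0], [0, 0, 0, 0, 0, 0], [0, 0, 0, 0, 0, 0]]
  ],
  "grip": 0.2,
  "squeeze": 30
}}

```text
time_s: 4.95
ee_pos: [0.622, -0.2784, 0.0784]
eef_rot: [-3.142, 0.0, 0.129]
force: [-1.0, 0.4, 0.3]
grip_width: 0.0442
grip_force: 0.0
```

{"api": "step_arm", "payload": {
  "plan": [
    [[0, 0, 0, 0, 0, 0], [0, 0, 0, 0, 0, 0], [0, 0, 0, 0, 0, 0], [0, 0, 0, 0, 0, 0], [0, 0, 0, 0, 0, 0], [0, 0, 0, 0, 0, 0]]
  ],
  "grip": 0.15,
  "squeeze": 30
}}

```text
time_s: 5.45
ee_pos: [0.622, -0.2783, 0.0783]
eef_rot: [-3.142, 0.0, 0.129]
force: [-0.5, -0.8, -0.9]
grip_width: 0.0275
grip_force: 30.0
```

{"api": "step_arm", "payload": {
  "plan": [
    [[0, 0, -0.5, 0, 0, 0], [0, 0, -1.5, 0, 0, 0], [0, 0, -2.8, 0, 0, 0], [0, 0, -4.1, 0, 0, 0], [0, 0, -5.4, 0, 0, 0], [0, 0, -6.2, 0, 0, 0], [0, 0, -6.2, 0, 0, 0]]
  ]
}}

```text
time_s: 6.03
ee_pos: [0.6232, -0.2789, 0.271]
eef_rot: [3.137, -0.007, 0.129]
force: [0.1, -0.7, -1.2]
grip_width: 0.0277
grip_force: 30.0
```

```bash
python3 -c "
from h import *
go([.50,.09,.265],yaw=.17);print(ctrl.get_obs()['grip_width'],ctrl.get_obs()['force'])"
```

```text
row [-2.486, -12.724, 0.115, 0.05, -0.07, -0.388] at [ 0.6232 -0.2789  0.271 ] [ 3.1365 -0.0074  0.1294] t 6.03
0.0276877746364143 [ 0.06934667 -0.67857366 -1.18562966]
```

{"api": "step_arm", "payload": {
  "plan": [
    [[-0.7, -1, 0, 0, 0, 0], [-1.2, -2.3, 0, 0, 0, -0.1], [-2.5, -12.7, 0, 0, 0, -0.4], [-2.5, -12.7, 0, 0, 0, -0.4], [-2.5, -12.7, 0, 0, 0, -0.4], [-2.5, -12.7, 0, 0, 0, -0.4], [-2.5, -12.7, 0, 0, 0, -0.4], [-2.5, -12.7, 0, 0, 0, -0.4]]
  ]
}}

```text
time_s: 6.7
ee_pos: [0.5135, 0.029, 0.2634]
eef_rot: [-3.141, 0.001, 0.171]
force: [0.8, 0.4, -1.6]
grip_width: 0.028
grip_force: 30.0
```

```bash
python3 -c "
from h import *
go([.50,.09,.265],yaw=.17)"
```

```text
row [-0.096, -2.08, -0.053, -0.003, 0.011, 0.009] at [0.5135 0.029  0.2634] [-3.1413e+00  1.2000e-03  1.7100e-01] t 6.7
```

{"api": "step_arm", "payload": {
  "plan": [
    [[-0.1, -1.4, 0, 0, 0, 0], [-0.1, -1.4, 0, 0, 0, 0], [-0.1, -1.4, 0, 0, 0, 0], [-0.1, -1.4, 0, 0, 0, 0]]
  ]
}}

```text
time_s: 7.03
ee_pos: [0.5045, 0.068, 0.2637]
eef_rot: [3.141, 0.001, 0.172]
force: [0.3, -0.5, -1.1]
grip_width: 0.0276
grip_force: 30.0
```

```bash
python3 - <<'E'
from h import *
o=ctrl.get_obs(); print(o["ee_pos"],o["eef_rot"],o["joint_vel"].round(3))
p=P("wrist",o); im=ctrl.camera("wrist"); save("w3.png",im)
for q in ["screw_head","stop_spindle","setting_block","fixture","driver"]:
    r=ctrl.place_of(q,"wrist"); print(q,[(np.round(x["at"],1).tolist(),round(x["confidence"],2)) for x in r[:2]])
print(proj(p,[.58,.1,.108]))
E
```

```text
[0.50450184 0.06800654 0.26372299] [3.14149139e+00 9.14092301e-04 1.71756052e-01] [-0.029  0.006 -0.007 -0.     0.001 -0.   ]
screw_head [([306.1, 92.2], 0.79)]
stop_spindle [([306.7, 98.9], 0.63), ([214.8, 99.0], 0.27)]
setting_block [([309.7, 101.4], 0.77)]
fixture []
driver [([317.0, 199.5], 0.63), ([316.8, 239.4], 0.56)]
[301.40228142 109.01422669]
```

View pics/w3.png

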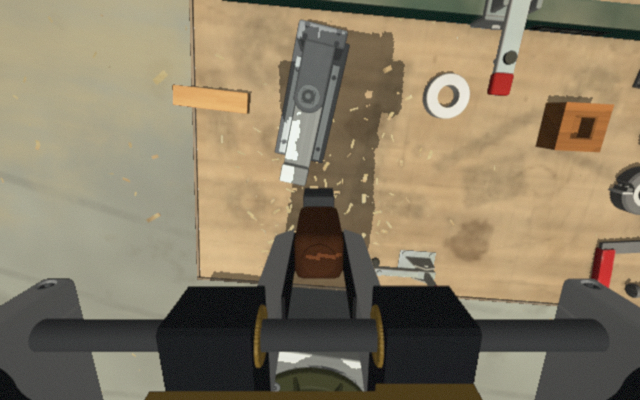

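```bash
python3 - <<'E'
import cv2,numpy as np
a=cv2.imread("pics/w3.png")
A=cv2.resize(a[10:190,270:360],None,fx=3.2,fy=3.2,interpolation=cv2.INTER_CUBIC)
B=cv2.resize(a[70:120,285:335],(500,500),interpolation=cv2.INTER_CUBIC)
c=np.zeros((576,800,3),np.uint8);c[:,:288]=A;c[:500,300:]=B;cv2.imwrite("pics/w3c.png",c)
E
```

```text
(no output)
```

View pics/w3c.png

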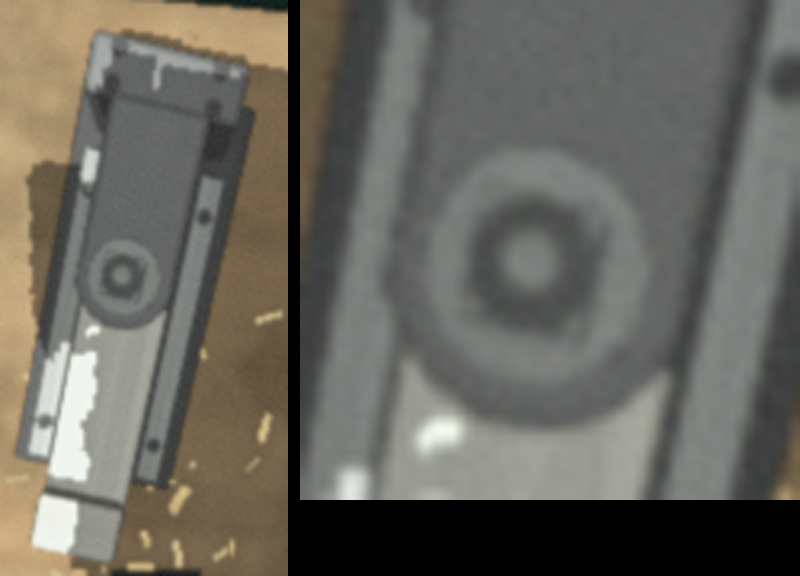

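```bash
python3 - <<'E'
from h import *
o=ctrl.get_obs(); p=P("wrist",o)
L=lambda x,y:(270+(x+.5)/3.2-.5,10+(y+.5)/3.2-.5)
f=lambda uv,z:onz(p,uv,z)
b1,b2,b3=f(L(252,110),.01),f(L(167,487),.01),f(L(17,457),.01)
print(b1,b2,b3,"width",np.linalg.norm(b3-b2))
d=b1-b2;e=b3-b2;print("yaw deg",np.degrees(np.arctan2(d[1],d[0])),np.degrees(np.arctan2(e[1],e[0]))-90)
a1,a2=f(L(95,32),.092),f(L(246,68),.092);e=a1-a2; print("column",a1,a2,np.linalg.norm(e),np.degrees(np.arctan2(e[1],e[0]))-90)
c=f((308.65,96.05),.108);t=f((307.55,95.55),.126);print("collar",c,"tip",t)
for y in np.radians([5,6,7]):
    u=np.array([np.cos(y),np.sin(y)]);n=np.array([-u[1],u[0]])
    print("axis from base",(b2+b3)/2+.086*u,"from column",(a1+a2)/2-.078*u)
l=[f(L(*q),.052) for q in [(40,492),(125,508),(114,562),(32,546)]];print("lug",np.mean(l,0),[np.linalg.norm(l[i]-l[i-1]) for i in range(4)])
Ps,Pd=P("scene"),P("side")
print("tri",tri([p,Pd],[(306.1,92.2),(257.4,235.6)]),tri([p,Ps],[(306.1,92.2),(268.7,243.5)]))
# driver in hand
print("driver axis at TCP; bottom pred px",proj(p,[*o["ee_pos"][:2],o["ee_pos"][2]-.063]))
print(o["qpos"].round(3))
go([*c,.22],yaw=np.radians(6)); 
E
```

```text
[0.67409222 0.05436184] [0.50919093 0.06244384] [0.51133424 0.13381256] width 0.07140089392999985
yaw deg -2.80588763845115 -1.72016576428814
column [0.6729245  0.11669534] [0.67070707 0.06355768] 0.05318390357910173 -2.389563123045164
collar [0.59558755 0.09341388] tip [0.595315   0.09399429]
axis from base [0.59593533 0.1056236 ] from column [0.5941126  0.08332836]
axis from base [0.59579147 0.10711765] from column [0.59424307 0.08197329]
axis from base [0.59562155 0.10860897] from column [0.59439718 0.0806207 ]
lug [0.49225711 0.09910096] [np.float64(0.024051671508946812), np.float64(0.03699321972994361), np.float64(0.024411474266309244), np.float64(0.03628865498437067)]
tri [0.59579778 0.09434999 0.11045984] [0.59743601 0.09541348 0.09512679]
driver axis at TCP; bottom pred px [317.85664923 200.11636639]
[ 0.061  0.155  1.497 -0.     1.49   1.462]
row [3.13, -0.344, 1.473, -0.0, 0.003, 0.622] at [0.5048 0.0674 0.2642] [-3.1416e+00  3.0000e-04  1.6980e-01] t 7.33
```

```bash
python3 - <<'E'
from h import *
go([.5953,.0937,.215],yaw=1.529)
E
```

```text
row [3.122, -0.355, 1.639, -0.002, 0.002, -12.979] at [0.5048 0.0674 0.2642] [-3.1416e+00  3.0000e-04  1.6980e-01] t 7.33
```

{"api": "step_arm", "payload": {
  "plan": [
    [[0.3, 0, 0, 0, 0, -1.1], [0.6, -0.1, 0, 0, 0, -2.2], [0.9, -0.1, 0, 0, 0, -3.3], [1.2, -0.1, 0, 0, 0, -4.4], [1.5, -0.2, 0, 0, 0, -5.5], [1.8, -0.2, 0.5, 0, 0, -6.6], [1.8, -0.2, 0.5, 0, 0, -6.6]]
  ]
}}

```text
time_s: 7.92
ee_pos: [0.557, 0.083, 0.2467]
eef_rot: [-3.139, 0.003, 0.867]
force: [-0.5, -0.1, -3.5]
grip_width: 0.0278
grip_force: 30.0
```

```bash
python3 - <<'E'
from h import *
go([.5953,.0937,.215],yaw=1.529)
E
```

```text
row [1.101, 0.744, 1.052, -0.031, 0.015, -6.318] at [0.557  0.083  0.2467] [-3.1391e+00  2.5000e-03  8.6740e-01] t 7.92
```

{"api": "step_arm", "payload": {
  "plan": [
    [[0.3, 0.2, 0.2, 0, 0, -1.1], [0.6, 0.4, 0.4, 0, 0, -2.2], [0.9, 0.6, 0.6, 0, 0, -3.3], [1.08, 0.72, 0.8, 0, 0, -4.4], [1.08, 0.72, 1.0, 0, 0, -5.5], [1.08, 0.72, 1.05, 0, 0, -6.3], [1.08, 0.72, 1.05, 0, 0, -6.3], [1.08, 0.72, 1.05, 0, 0, -6.3]]
  ]
}}

```text
time_s: 8.58
ee_pos: [0.5941, 0.0935, 0.2182]
eef_rot: [-3.142, -0.0, 1.516]
force: [0.7, 0.2, -2.5]
grip_width: 0.0279
grip_force: 30.0
```

```bash
python3 - <<'E'
from h import *
go([.5955,.0937,.173],yaw=1.529)
o=ctrl.get_obs(); p=P("wrist",o); ims=[ctrl.camera(c) for c in ("wrist","scene","side")]
print("wrist: tip",proj(p,[.5955,.0937,.126]),"drv",proj(p,[*o["ee_pos"][:2],o["ee_pos"][2]-.063]))
for c in ("scene","side"):
    q=P(c); t=proj(q,[.5955,.0937,.126]); d=proj(q,[*o["ee_pos"][:2],o["ee_pos"][2]-.063]); print(c,t,d)
w=ims[0][100:300,240:400]
a=[cv2.resize(w,(320,400))]
for im,(cx,cy) in zip(ims[1:],[(268,235),(258,228)]): a.append(cv2.resize(im[cy-50:cy+50,cx-30:cx+30],(240,400),interpolation=cv2.INTER_CUBIC))
save("w4.png",np.hstack(a))
E
```

```text
row [0.01, 0.045, 1.508, -0.001, -0.0, -0.122] at [0.5941 0.0935 0.2182] [-3.1415 -0.      1.5162] t 8.58
wrist: tip [321.0561899  191.99351426] drv [319.79468275 200.51678976]
scene [267.91058239 235.06086389] [267.15925803 227.02986392]
side [255.78545615 228.3524695 ] [255.51040204 214.71394434]
```

View pics/w4.png

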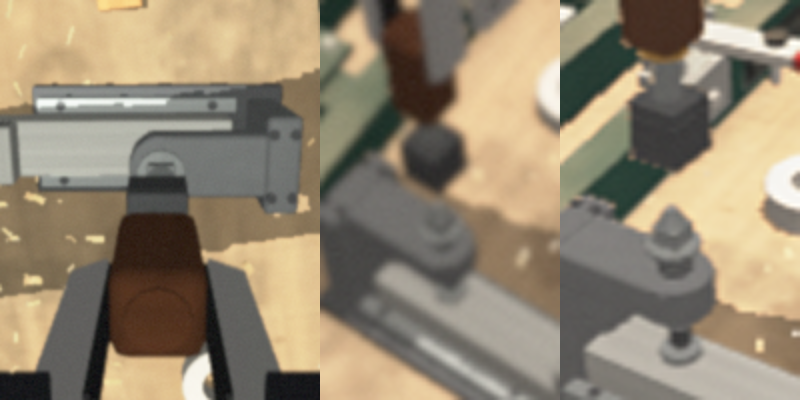

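{"api": "step_arm", "payload": {
  "plan": [
    [[0, 0, 0.4, 0, 0, -0.12], [0, 0.02, 0.8, 0, 0, -0.12], [0, 0.02, 1.0, 0, 0, -0.12], [0, 0.02, 1.15, 0, 0, -0.12], [0, 0.02, 1.15, 0, 0, -0.12]]
  ]
}}

```text
time_s: 9.15
ee_pos: [0.5948, 0.0938, 0.1822]
eef_rot: [-3.141, 0.0, 1.534]
force: [0.6, 0.1, -2.3]
grip_width: 0.0274
grip_force: 30.0
```

{"api": "step_arm", "payload": {
  "plan": [
    [[0, 0, 0.1, 0, 0, 0], [0, 0, 0.2, 0, 0, 0], [0, 0, 0.2, 0, 0, 0]]
  ]
}}

```text
time_s: 9.4
ee_pos: [0.5951, 0.0939, 0.1771]
eef_rot: [3.141, -0.0, 1.535]
force: [3.3, 1.8, -2.9]
grip_width: 0.0279
grip_force: 30.0
```

{"api": "step_arm", "payload": {
  "plan": [
    [[0, 0, 0.1, 0, 0, 0], [0, 0, 0.15, 0, 0, 0], [0, 0, 0.15, 0, 0, 0]]
  ]
}}

```text
time_s: 9.65
ee_pos: [0.5951, 0.0939, 0.1727]
eef_rot: [3.141, -0.0, 1.535]
force: [2.7, 1.2, -3.3]
grip_width: 0.0279
grip_force: 30.0
```

{"api": "step_arm", "payload": {
  "plan": [
    [[0.02, 0.03, 0.05, 0, 0, 0], [0.02, 0.03, 0.05, 0, 0, 0], [0.02, 0.03, 0.05, 0, 0, 0]]
  ]
}}

```text
time_s: 9.9
ee_pos: [0.5957, 0.0943, 0.1713]
eef_rot: [-3.141, 0.0, 1.535]
force: [0.6, 0.7, -0.2]
grip_width: 0.028
grip_force: 30.0
```

{"api": "step_arm", "payload": {
  "plan": [
    [[0, 0, 0.05, 0, 0, 0], [0, 0, 0.05, 0, 0, 0], [0, 0, 0.05, 0, 0, 0]]
  ]
}}

```text
time_s: 10.15
ee_pos: [0.5959, 0.0944, 0.1711]
eef_rot: [3.141, -0.0, 1.535]
force: [-1.6, 0.9, 9.5]
grip_width: 0.0277
grip_force: 30.0
```

```bash
python3 - <<'E'
from h import *
o=ctrl.get_obs(); print(o["force"].round(2),o["moment"].round(3),o["ee_pos"].round(4))
E
```

```text
[-1.65  0.87  9.49] [-0.055  0.643 -0.036] [0.5959 0.0944 0.1711]
```

{"api": "step_arm", "payload": {
  "plan": [
    [[0, 0, -0.025, 0, 0, 0.5], [0, 0, -0.02, 0, 0, 1]]
  ]
}}

```text
time_s: 10.32
ee_pos: [0.5959, 0.0944, 0.1711]
eef_rot: [3.141, -0.0, 1.428]
force: [-1.2, 0.2, 5.4]
grip_width: 0.0278
grip_force: 30.0
```

```bash
cat > m.py <<'E'
from h import *
o=ctrl.get_obs(); print(round(o["time_s"],2),o["force"].round(2),o["moment"].round(3),o["ee_pos"].round(4),o["eef_rot"].round(3),"tau6",round(o["tau"][5],3),"q6",round(o["qpos"][5],3))
E
python3 m.py
```

```text
10.32 [-1.19  0.17  5.43] [0.033 0.151 0.018] [0.5959 0.0944 0.1711] [ 3.141 -0.     1.428] tau6 -1.525 q6 0.239
```

{"api": "step_arm", "payload": {
  "plan": [
    [[0, 0, 0.006, 0, 0, 0.5], [0, 0, 0.013, 0, 0, 1]]
  ]
}}

```text
time_s: 10.48
ee_pos: [0.5959, 0.0945, 0.1708]
eef_rot: [3.141, -0.0, 1.323]
force: [-0.9, 1.5, 5.2]
grip_width: 0.0278
grip_force: 30.0
```

```bash
python3 m.py
```

```text
10.48 [-0.91  1.54  5.19] [0.19  0.153 0.072] [0.5959 0.0945 0.1708] [ 3.141 -0.     1.323] tau6 -1.267 q6 0.344
```

{"api": "step_arm", "payload": {
  "plan": [
    [[0, 0, 0.006, 0, 0, 0.5], [0, 0, 0.013, 0, 0, 1]]
  ]
}}

```text
time_s: 10.65
ee_pos: [0.5959, 0.0945, 0.1705]
eef_rot: [3.141, -0.001, 1.218]
force: [-1.3, 0.9, 4.6]
grip_width: 0.0278
grip_force: 30.0
```

```bash
python3 m.py
```

```text
10.65 [-1.27  0.86  4.64] [0.209 0.312 0.077] [0.5959 0.0945 0.1705] [ 3.141e+00 -1.000e-03  1.218e+00] tau6 -1.266 q6 0.449
```

{"api": "step_arm", "payload": {
  "plan": [
    [[0, 0, 0.006, 0, 0, 0.5], [0, 0, 0.013, 0, 0, 1]]
  ]
}}

```text
time_s: 10.82
ee_pos: [0.5959, 0.0946, 0.1701]
eef_rot: [3.141, -0.001, 1.113]
force: [-1.2, 0.4, 4.7]
grip_width: 0.028
grip_force: 30.0
```

```bash
python3 m.py
```

```text
10.82 [-1.18  0.4   4.71] [0.274 0.332 0.031] [0.5959 0.0946 0.1701] [ 3.141e+00 -1.000e-03  1.113e+00] tau6 -1.267 q6 0.554
```

{"api": "step_arm", "payload": {
  "plan": [
    [[0, 0, 0.006, 0, 0, 0.5], [0, 0, 0.013, 0, 0, 1]]
  ]
}}

```text
time_s: 10.98
ee_pos: [0.5958, 0.0946, 0.1697]
eef_rot: [3.141, -0.001, 1.009]
force: [-2.1, 0.7, 5.4]
grip_width: 0.0279
grip_force: 30.0
```

```bash
python3 m.py
```

```text
10.98 [-2.14  0.75  5.43] [0.314 0.39  0.027] [0.5958 0.0946 0.1697] [ 3.141e+00 -1.000e-03  1.009e+00] tau6 -1.267 q6 0.659
```

```bash
sed -i 's/round(o\["tau"\]\[5\],3)/o["tau"].round(4)/' m.py; python3 m.py
```

```text
10.98 [-2.14  0.75  5.43] [0.314 0.39  0.027] [0.5958 0.0946 0.1697] [ 3.141e+00 -1.000e-03  1.009e+00] tau6 [ -0.9127 -57.2376 -33.8547  -0.3625  -0.4881  -1.2672] q6 0.659
```

{"api": "step_arm", "payload": {
  "plan": [
    [[0, 0, 0.006, 0, 0, 0.5], [0, 0, 0.013, 0, 0, 1]]
  ]
}}

```text
time_s: 11.15
ee_pos: [0.5958, 0.0946, 0.1693]
eef_rot: [3.141, -0.001, 0.904]
force: [-2.1, 1.9, 5.5]
grip_width: 0.0277
grip_force: 30.0
```

```bash
python3 m.py
```

```text
11.15 [-2.06  1.92  5.48] [0.313 0.47  0.035] [0.5958 0.0946 0.1693] [ 3.141e+00 -1.000e-03  9.040e-01] tau6 [ -1.0219 -57.224  -33.9212  -0.4252  -0.5702  -1.2679] q6 0.763
```

{"api": "step_arm", "payload": {
  "plan": [
    [[0, 0, 0.006, 0, 0, 0.5], [0, 0, 0.013, 0, 0, 1]]
  ]
}}

```text
time_s: 11.32
ee_pos: [0.5958, 0.0946, 0.1689]
eef_rot: [3.142, -0.001, 0.799]
force: [-1.8, 1.7, 7.1]
grip_width: 0.0277
grip_force: 30.0
```

```bash
python3 m.py
```

```text
11.32 [-1.75  1.67  7.07] [ 0.358  0.472 -0.003] [0.5958 0.0946 0.1689] [ 3.142e+00 -1.000e-03  7.990e-01] tau6 [ -1.1257 -57.2174 -33.9556  -0.488   -0.62    -1.2672] q6 0.868
```

{"api": "step_arm", "payload": {
  "plan": [
    [[0, 0, 0.006, 0, 0, 0.5], [0, 0, 0.013, 0, 0, 1]]
  ]
}}

```text
time_s: 11.48
ee_pos: [0.5958, 0.0947, 0.1685]
eef_rot: [-3.141, -0.001, 0.695]
force: [-2.4, 1.7, 5.8]
grip_width: 0.0275
grip_force: 30.0
```

```bash
python3 m.py
```

```text
11.48 [-2.4   1.72  5.76] [0.414 0.528 0.022] [0.5958 0.0947 0.1685] [-3.141e+00 -1.000e-03  6.950e-01] tau6 [ -1.2477 -57.2275 -34.0086  -0.5609  -0.6754  -1.267 ] q6 0.973
```

{"api": "step_arm", "payload": {
  "plan": [
    [[0, 0, 0.006, 0, 0, 0.5], [0, 0, 0.013, 0, 0, 1]]
  ]
}}

```text
time_s: 11.65
ee_pos: [0.5957, 0.0947, 0.1681]
eef_rot: [-3.141, -0.001, 0.59]
force: [-2.4, 1.9, 5.5]
grip_width: 0.0279
grip_force: 30.0
```

```bash
python3 m.py
```

```text
11.65 [-2.42  1.92  5.47] [0.536 0.597 0.039] [0.5957 0.0947 0.1681] [-3.141e+00 -1.000e-03  5.900e-01] tau6 [ -1.3803 -57.1966 -34.024   -0.6401  -0.7205  -1.2658] q6 1.078
```

{"api": "step_arm", "payload": {
  "plan": [
    [[0, 0, 0.006, 0, 0, 0.5], [0, 0, 0.013, 0, 0, 1]]
  ]
}}

```text
time_s: 11.82
ee_pos: [0.5957, 0.0948, 0.1678]
eef_rot: [-3.141, -0.001, 0.485]
force: [-1.7, 2.4, 6.1]
grip_width: 0.0279
grip_force: 30.0
```

```bash
python3 m.py
```

```text
11.82 [-1.71  2.44  6.07] [0.584 0.582 0.011] [0.5957 0.0948 0.1678] [-3.141e+00 -1.000e-03  4.850e-01] tau6 [ -1.4921 -57.1865 -34.0239  -0.7042  -0.7421  -1.26  ] q6 1.182
```

{"api": "step_arm", "payload": {
  "plan": [
    [[0, 0, 0.006, 0, 0, 0.5], [0, 0, 0.013, 0, 0, 1]]
  ]
}}

```text
time_s: 11.98
ee_pos: [0.5957, 0.0948, 0.1673]
eef_rot: [-3.141, -0.001, 0.38]
force: [-1.9, 1.3, 5.7]
grip_width: 0.0276
grip_force: 30.0
```

```bash
python3 m.py
```

```text
11.98 [-1.91  1.34  5.72] [ 0.577  0.6   -0.003] [0.5957 0.0948 0.1673] [-3.141e+00 -1.000e-03  3.800e-01] tau6 [ -1.6063 -57.1685 -34.0166  -0.77    -0.76    -1.2544] q6 1.287
```

{"api": "step_arm", "payload": {
  "plan": [
    [[0, 0, 0.006, 0, 0, 0.5], [0, 0, 0.013, 0, 0, 1]]
  ]
}}

```text
time_s: 12.15
ee_pos: [0.5957, 0.0949, 0.167]
eef_rot: [-3.141, -0.0, 0.276]
force: [-1.9, 2.8, 6.1]
grip_width: 0.028
grip_force: 30.0
```

```bash
python3 m.py
```

```text
12.15 [-1.88  2.79  6.06] [0.618 0.579 0.03 ] [0.5957 0.0949 0.167 ] [-3.141 -0.     0.276] tau6 [ -1.7163 -57.1574 -34.0066  -0.8336  -0.771   -1.2485] q6 1.392
```

{"api": "step_arm", "payload": {
  "plan": [
    [[0, 0, 0.006, 0, 0, 0.5], [0, 0, 0.013, 0, 0, 1]]
  ]
}}

```text
time_s: 12.32
ee_pos: [0.5957, 0.0949, 0.1666]
eef_rot: [-3.141, -0.0, 0.171]
force: [-2.0, 1.1, 5.7]
grip_width: 0.0276
grip_force: 30.0
```

```bash
python3 m.py
```

```text
12.32 [-2.03  1.06  5.65] [0.73  0.643 0.065] [0.5957 0.0949 0.1666] [-3.141 -0.     0.171] tau6 [ -1.8148 -57.1459 -33.9869  -0.8912  -0.7736  -1.2429] q6 1.496
```

{"api": "step_arm", "payload": {
  "plan": [
    [[0, 0, 0, 0, 0, 0], [0, 0, -0.02, 0, 0, 0], [0, 0, -0.03, 0, 0, 0], [0, 0, -0.03, 0, 0, 0]]
  ]
}}

```text
time_s: 12.65
ee_pos: [0.5956, 0.0947, 0.1666]
eef_rot: [-3.141, 0.0, 0.174]
force: [-1.9, 3.6, 0.6]
grip_width: 0.0278
grip_force: 30.0
```

```bash
python3 m.py
```

```text
12.65 [-1.85  3.58  0.63] [0.948 0.444 0.005] [0.5956 0.0947 0.1666] [-3.141  0.     0.174] tau6 [-2.25270e+00 -6.01147e+01 -3.56735e+01 -1.22690e+00 -4.65400e-01
  2.11000e-02] q6 1.494
```

{"api": "step_arm", "payload": {
  "plan": [
    [[0, 0, 0, 0, 0, 0], [0, 0, 0, 0, 0, 0], [0, 0, 0, 0, 0, 0], [0, 0, 0, 0, 0, 0], [0, 0, 0, 0, 0, 0], [0, 0, 0, 0, 0, 0], [0, 0, 0, 0, 0, 0]]
  ],
  "grip": 0.75
}}

```text
time_s: 13.23
ee_pos: [0.5959, 0.0943, 0.1667]
eef_rot: [3.142, -0.0, 0.173]
force: [-0.1, -0.4, -0.8]
grip_width: 0.0695
grip_force: 0.0
```

```bash
python3 m.py; python3 - <<'E'
from h import *
go([.5957,.0949,.25],yaw=3.10)
E
```

```text
13.23 [-0.1  -0.38 -0.76] [ 0.059  0.022 -0.012] [0.5959 0.0943 0.1667] [ 3.142 -0.     0.173] tau6 [-2.06000e-02 -6.06795e+01 -3.56382e+01  1.73000e-02 -7.36000e-02
 -5.00000e-04] q6 1.494
row [-0.002, -0.02, -2.776, 0.001, 0.001, -27.948] at [0.5959 0.0943 0.1667] [ 3.1415 -0.      0.1733] t 13.23
```

{"api": "step_arm", "payload": {
  "plan": [
    [[0, 0, -0.8, 0, 0, 0], [0, 0, -1.9, 0, 0, 0], [0, 0, -2.8, 0, 0, 0], [0, 0, -2.8, 0, 0, 0]]
  ]
}}

```text
time_s: 13.57
ee_pos: [0.5974, 0.0945, 0.2567]
eef_rot: [3.141, -0.008, 0.173]
force: [1.0, -0.5, 0.3]
grip_width: 0.0707
grip_force: 0.0
```

```bash
python3 - <<'E'
from h import *
go([.50,.0975,.25],yaw=3.10)
for c in ("scene","side"):
    ctrl.camera(c); r=ctrl.place_of("driver",c); print(c,[x["at"] for x in r[:1]],proj(P(c),[.5957,.0945,.1035]))
    r=ctrl.place_of("driver_grip",c); print(c,[x["at"] for x in r[:1]],proj(P(c),[.5957,.0945,.1885]))
E
```

```text
row [-3.181, -0.658, 0.198, 0.119, -0.003, -27.947] at [0.5974 0.0945 0.2567] [ 3.1409 -0.0084  0.1734] t 13.57
scene [[267.3, 237.7]] [268.59534759 241.36795964]
scene [[263.6, 217.0]] [264.73908394 217.25222361]
side [[257.8, 241.1]] [256.17309533 238.78440725]
side [[253.3, 198.9]] [253.26057085 198.38392211]
```

{"api": "step_arm", "payload": {
  "plan": [
    [[-0.6, 0, 0, 0, 0, -1.1], [-1.2, -0.2, 0, 0, 0, -2.2], [-1.8, -0.4, 0, 0, 0, -3.3], [-2.4, -0.6, 0, 0, 0, -4.4], [-3.1, -0.65, 0, 0, 0, -5.5], [-3.15, -0.65, 0, 0, 0, -6.6], [-3.15, -0.65, 0, 0, 0, -7.7], [-3.15, -0.65, 0, 0, 0, -8.8]]
  ]
}}

```text
time_s: 14.53
ee_pos: [0.4989, 0.0973, 0.2502]
eef_rot: [-3.141, 0.0, 1.101]
force: [0.6, 0.6, 0.4]
grip_width: 0.0704
grip_force: 0.0
```

{"api": "step_arm", "payload": {
  "plan": [
    [[0, 0, 0, 0, 0, -1.1], [0, 0, 0, 0, 0, -2.2], [0, 0, 0, 0, 0, -3.3], [0, 0, 0, 0, 0, -4.4], [0, 0, 0, 0, 0, -5.5], [0, 0, 0, 0, 0, -6.6], [0, 0, 0, 0, 0, -7.7], [0, 0, 0, 0, 0, -8.8]]
  ]
}}

```text
time_s: 15.2
ee_pos: [0.4991, 0.0972, 0.2499]
eef_rot: [-3.14, -0.0, 2.022]
force: [-0.6, 0.8, 0.2]
grip_width: 0.0706
grip_force: 0.0
```

{"api": "step_arm", "payload": {
  "plan": [
    [[0, 0, 0, 0, 0, -1.1], [0, 0, 0, 0, 0, -2.2], [0, 0, 0, 0, 0, -3.3], [0, 0, 0, 0, 0, -4.4], [0, 0, 0, 0, 0, -5.5], [0, 0, 0, 0, 0, -6.6], [0, 0, 0, 0, 0, -7.7], [0, 0, 0, 0, 0, -8.8]]
  ]
}}

```text
time_s: 15.87
ee_pos: [0.4991, 0.0973, 0.2499]
eef_rot: [-3.141, -0.001, 2.944]
force: [-0.7, -0.5, -0.6]
grip_width: 0.0705
grip_force: 0.0
```

```bash
python3 - <<'E'
from h import *
go([.492,.099,.15],yaw=3.10)
E
```

```text
row [0.24, 0.012, 3.33, -0.003, -0.013, -1.493] at [0.4991 0.0973 0.2499] [-3.1412e+00 -1.3000e-03  2.9437e+00] t 15.87
```

{"api": "step_arm", "payload": {
  "plan": [
    [[0.24, 0, 1.1, 0, 0, -0.9], [0.24, 0, 2.2, 0, 0, -1.4], [0.24, 0, 3.2, 0, 0, -1.4], [0.24, 0, 3.2, 0, 0, -1.4]]
  ]
}}

```text
time_s: 16.2
ee_pos: [0.4894, 0.0984, 0.149]
eef_rot: [-3.14, -0.009, 3.085]
force: [-0.7, 0.7, -0.7]
grip_width: 0.0708
grip_force: 0.0
```

```bash
python3 - <<'E'
from h import *
o=ctrl.get_obs(); p=P("wrist",o); im=ctrl.camera("wrist")
print("pred lug centre",proj(p,[.492,.099,.052]))
c,s=np.cos(-.042),np.sin(-.042)
for a,b in((-12,-18),(-12,18),(12,18),(12,-18)): print(proj(p,[.492+(a*c-b*s)/1e3,.099+(a*s+b*c)/1e3,.052]).round(1))
save("w5.png",cv2.resize(im[100:300,220:420],(600,600),interpolation=cv2.INTER_CUBIC))
go([.492,.099,.026],yaw=3.10)
E
```

```text
pred lug centre [320.42335798 196.32510534]
[302.5 185.2]
[338.  184.6]
[338.  207.3]
[303.2 207.8]
row [-0.061, 0.021, 4.218, -0.009, -0.052, -0.151] at [0.4908 0.0985 0.1525] [-3.1406 -0.0055  3.0841] t 16.25
```

View pics/w5.png

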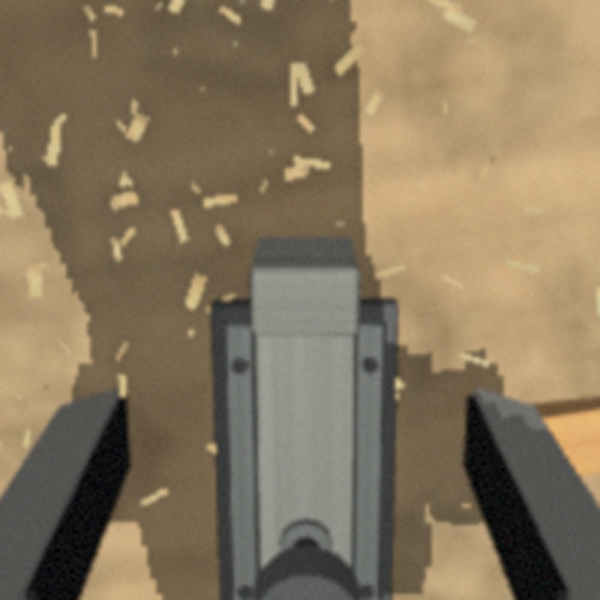

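```bash
python3 - <<'E'
from h import *
for i in range(3): ctrl.camera("side")
o=ctrl.get_obs(); p=P("wrist",o); im=ctrl.camera("wrist"); print(o["ee_pos"],o["joint_vel"].round(3))
g=im[150:260,270:370].astype(float).mean(2)
# rows/cols of lug via colour profile
print("col profile row200",g[45:55,10:95].mean(0).round(0).astype(int).tolist())
print("row profile col321",g[20:80,45:57].mean(1).round(0).astype(int).tolist())
c=proj(p,[.494,.100,.052]); print("pred",c)
go([.494,.100,.026],yaw=3.10)
E
```

```text
[0.49319891 0.09884224 0.15656832] [-0.001 -0.009 -0.001  0.001 -0.007 -0.001]
col profile row200 [98, 104, 113, 125, 118, 103, 97, 98, 102, 96, 67, 58, 60, 59, 63, 73, 76, 77, 76, 75, 76, 77, 78, 92, 125, 140, 141, 141, 140, 139, 140, 140, 139, 140, 140, 140, 139, 140, 140, 140, 140, 140, 139, 140, 139, 140, 139, 139, 139, 139, 139, 139, 139, 138, 139, 139, 137, 117, 86, 79, 78, 78, 78, 79, 79, 78, 80, 99, 105, 101, 96, 111, 144, 151, 149, 148, 146, 143, 141, 140, 139, 138, 139, 140, 139]
row profile col321 [97, 96, 94, 87, 84, 84, 84, 86, 86, 82, 80, 85, 99, 122, 141, 147, 148, 146, 144, 144, 145, 145, 143, 141, 141, 140, 140, 142, 142, 140, 140, 139, 140, 139, 135, 143, 147, 149, 149, 148, 147, 147, 147, 147, 147, 148, 147, 148, 147, 147, 147, 147, 147, 147, 146, 146, 146, 147, 146, 146]
pred [320.59752288 191.65908652]
row [-0.012, 0.038, 4.353, 0.004, 0.025, -0.15] at [0.4932 0.0988 0.1566] [3.1411e+00 2.7000e-03 3.0843e+00] t 16.45
```

{"api": "step_arm", "payload": {
  "plan": [
    [[-0.08, 0.04, 1.2, 0, 0, -0.15], [-0.08, 0.04, 2.4, 0, 0, -0.15], [-0.08, 0.04, 3.5, 0, 0, -0.15], [-0.08, 0.04, 4.2, 0, 0, -0.15], [-0.08, 0.04, 4.3, 0, 0, -0.15], [-0.08, 0.04, 4.3, 0, 0, -0.15]]
  ]
}}

```text
time_s: 16.95
ee_pos: [0.4951, 0.0998, 0.0262]
eef_rot: [-3.142, -0.0, 3.1]
force: [0.2, -0.2, 0.8]
grip_width: 0.0707
grip_force: 0.0
```

```bash
python3 m.py
```

```text
16.95 [ 0.22 -0.16  0.76] [ 0.081 -0.11  -0.033] [0.4951 0.0998 0.0262] [-3.142 -0.     3.1  ] tau6 [-2.78000e-02 -4.84757e+01 -2.67631e+01 -3.10000e-03 -3.59300e-01
  2.30000e-03] q6 -1.403
```

{"api": "step_arm", "payload": {
  "plan": [
    [[0, 0, 0, 0, 0, 0], [0, 0, 0, 0, 0, 0], [0, 0, 0, 0, 0, 0], [0, 0, 0, 0, 0, 0], [0, 0, 0, 0, 0, 0], [0, 0, 0, 0, 0, 0], [0, 0, 0, 0, 0, 0], [0, 0, 0, 0, 0, 0]]
  ],
  "grip": 0.2,
  "squeeze": 25
}}

```text
time_s: 17.62
ee_pos: [0.495, 0.0999, 0.0262]
eef_rot: [3.141, 0.001, 3.1]
force: [-1.9, 0.9, 4.8]
grip_width: 0.0354
grip_force: 25.0
```

```bash
python3 m.py
```

```text
17.62 [-1.88  0.95  4.81] [0.258 0.155 0.03 ] [0.495  0.0999 0.0262] [3.141e+00 1.000e-03 3.100e+00] tau6 [-6.02200e-01 -4.85675e+01 -2.74135e+01 -2.43000e-01 -3.51400e-01
  1.09000e-02] q6 -1.403
```

{"api": "step_arm", "payload": {
  "plan": [
    [[0.014, 0, -0.01, 0, 0, 0], [0.028, 0, -0.01, 0, 0, 0], [0.042, 0, -0.01, 0, 0, 0], [0.056, 0, -0.01, 0, 0, 0], [0.07, 0, -0.01, 0, 0, 0], [0.084, 0, -0.01, 0, 0, 0], [0.098, 0, -0.01, 0, 0, 0], [0.112, 0, -0.01, 0, 0, 0]]
  ]
}}

```text
time_s: 18.28
ee_pos: [0.4926, 0.0999, 0.0262]
eef_rot: [3.141, 0.003, 3.1]
force: [8.9, -0.6, -3.1]
grip_width: 0.0359
grip_force: 25.0
```

```bash
python3 m.py
```

```text
18.28 [ 8.88 -0.62 -3.14] [ 0.055 -1.683  0.072] [0.4926 0.0999 0.0262] [3.141e+00 3.000e-03 3.100e+00] tau6 [ 8.04100e-01 -5.14385e+01 -2.54810e+01  2.30500e-01  2.17950e+00
  2.16000e-02] q6 -1.402
```

{"api": "step_arm", "payload": {
  "plan": [
    [[0.014, 0, 0, 0, 0, 0], [0.028, 0, 0, 0, 0, 0], [0.042, 0, 0, 0, 0, 0], [0.056, 0, 0, 0, 0, 0]]
  ]
}}

```text
time_s: 18.62
ee_pos: [0.4909, 0.0999, 0.0262]
eef_rot: [3.141, 0.003, 3.1]
force: [9.1, 0.0, -3.6]
grip_width: 0.0355
grip_force: 25.0
```

```bash
python3 m.py
```

```text
18.62 [ 9.14  0.02 -3.63] [ 0.065 -1.694  0.029] [0.4909 0.0999 0.0262] [3.141e+00 3.000e-03 3.100e+00] tau6 [ 8.68200e-01 -5.12306e+01 -2.54583e+01  2.47400e-01  2.17220e+00
  1.02000e-02] q6 -1.401
```

{"api": "step_arm", "payload": {
  "plan": [
    [[0.014, 0, 0, 0, 0, 0], [0.028, 0, 0, 0, 0, 0], [0.042, 0, 0, 0, 0, 0], [0.056, 0, 0, 0, 0, 0]]
  ]
}}

```text
time_s: 18.95
ee_pos: [0.4893, 0.1, 0.0262]
eef_rot: [3.141, 0.003, 3.1]
force: [8.1, -0.8, -3.5]
grip_width: 0.0357
grip_force: 25.0
```

```bash
python3 m.py
```

```text
18.95 [ 8.08 -0.77 -3.48] [ 0.029 -1.685  0.039] [0.4893 0.1    0.0262] [3.141e+00 3.000e-03 3.100e+00] tau6 [ 9.02200e-01 -5.10247e+01 -2.54330e+01  2.56400e-01  2.16730e+00
  3.50000e-03] q6 -1.401
```

{"api": "step_arm", "payload": {
  "plan": [
    [[0.014, 0, 0.006, 0, 0, 0], [0.028, 0, 0.006, 0, 0, 0], [0.042, 0, 0.006, 0, 0, 0], [0.056, 0, 0.006, 0, 0, 0], [0.07, 0, 0.006, 0, 0, 0], [0.084, 0, 0.006, 0, 0, 0], [0.098, 0, 0.006, 0, 0, 0], [0.112, 0, 0.006, 0, 0, 0]]
  ]
}}

```text
time_s: 19.62
ee_pos: [0.4861, 0.1002, 0.0262]
eef_rot: [3.141, 0.003, 3.1]
force: [8.6, -0.9, -2.6]
grip_width: 0.0357
grip_force: 25.0
```

```bash
python3 m.py
```

```text
19.62 [ 8.55 -0.9  -2.58] [-0.034 -1.783  0.01 ] [0.4861 0.1002 0.0262] [3.141e+00 3.000e-03 3.100e+00] tau6 [ 1.01930e+00 -5.00231e+01 -2.46902e+01  2.97400e-01  2.31970e+00
 -2.70000e-03] q6 -1.4
```

{"api": "step_arm", "payload": {
  "plan": [
    [[0.014, 0, 0, 0, 0, 0], [0.028, 0, 0, 0, 0, 0], [0.028, 0, 0, 0, 0, 0], [0.028, 0, 0, 0, 0, 0]]
  ]
}}

```text
time_s: 19.95
ee_pos: [0.4852, 0.1002, 0.0262]
eef_rot: [3.141, 0.003, 3.1]
force: [8.5, -0.8, -3.0]
grip_width: 0.0359
grip_force: 25.0
```

{"api": "step_arm", "payload": {
  "plan": [
    [[0, 0, 0, 0, 0, 0], [0, 0, 0, 0, 0, 0], [0, 0, 0, 0, 0, 0], [0, 0, 0, 0, 0, 0], [0, 0, 0, 0, 0, 0], [0, 0, 0, 0, 0, 0], [0, 0, 0, 0, 0, 0]]
  ],
  "grip": 0.8
}}

```text
time_s: 20.53
ee_pos: [0.4838, 0.1003, 0.0258]
eef_rot: [3.142, -0.0, 3.1]
force: [0.6, 0.6, -0.2]
grip_width: 0.0744
grip_force: 0.0
```

{"api": "step_arm", "payload": {
  "plan": [
    [[0, 0, -0.6, 0, 0, 0], [0, 0, -1.8, 0, 0, 0], [0, 0, -3.1, 0, 0, 0], [0, 0, -3.8, 0, 0, 0], [0, 0, -3.8, 0, 0, 0], [0, 0, -3.8, 0, 0, 0], [0, 0, -3.8, 0, 0, 0]]
  ]
}}

```text
time_s: 21.12
ee_pos: [0.4834, 0.1002, 0.1388]
eef_rot: [-3.141, -0.001, 3.1]
force: [-0.3, -0.1, -0.5]
grip_width: 0.0749
grip_force: 0.0
```

```bash
python3 m.py; python3 - <<'E'
from h import *
o=ctrl.get_obs(); p=P("wrist",o); im=ctrl.camera("wrist")
print("pred",proj(p,[.485,.1,.052]))
save("w6.png",np.hstack([cv2.resize(im[150:330,240:400],(400,450)), cv2.resize(ctrl.camera("side")[170:305,200:320],(400,450),interpolation=cv2.INTER_CUBIC)]))
for q in ("driver","driver_grip"): print([x["at"] for x in ctrl.place_of(q,"side")[:1]])
E
```

```text
21.12 [-0.3  -0.14 -0.46] [ 0.074 -0.133 -0.013] [0.4834 0.1002 0.1388] [-3.141e+00 -1.000e-03  3.100e+00] tau6 [ 2.84000e-02 -4.80822e+01 -3.47365e+01 -2.70000e-03  1.19100e-01
  0.00000e+00] q6 -1.399
pred [319.4432543  197.49310305]
[[255.6, 242.4]]
[[253.7, 200.3]]
```

View pics/w6.png

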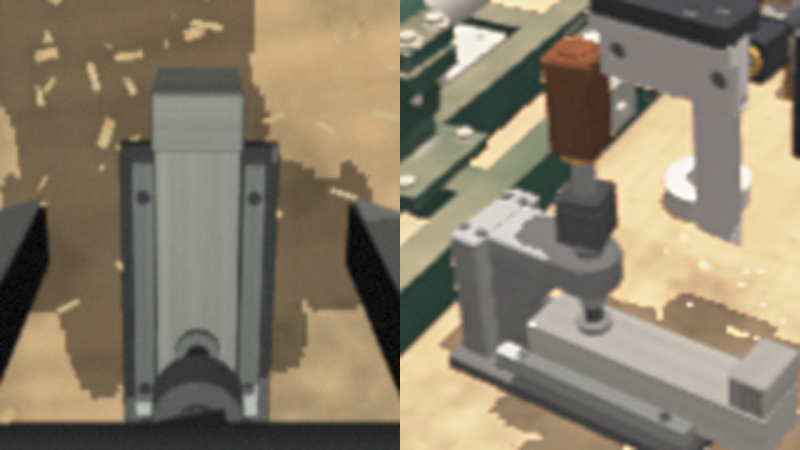

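The picture shows the driver upright on the screw at about (254, 200), the foot resting on the block, the block straight in its channel with its lug drawn out, and the gripper clear.

```bash
python3 -c "
from station import ctrl
print(ctrl.hand_in())"
```

```text
the job is handed in; nothing more can be done
None
```

The job is handed in (no verdict came back): the driver stands on the screw, the foot presses the block with roughly 7 N (worked out from turning torque and a drag of about 9 N), and the block was drawn about 10 mm and released in its channel, at about 21 s of the 72 s.

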